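# Pin, unlatch and hold the gate of a radio transport cage

## Robot

A 6-joint arm with a two-finger parallel gripper is mounted at the origin on the work surface. World frame = base frame: x ahead of the robot, y to its left, z up, the work surface at z = 0. Lengths are in m, angles in rad, forces in N, time in s.
With the tool pointing down it reaches from about 0.35 to 0.85 m from the base axis. Payload 8.1 kg.
Tool frame: the origin (TCP) lies at the very end of the fingers, on their centre line; the grasp point (between the pads) lies robot.grip_point_offset behind it (robot.grip_point_offset is the distance from the TCP to the grasp point, in m); z points along the fingers, y is the line along which they close (so a half turn about z gives the same grasp; the last joint's range is limited). The gripper opens to 93 mm and grips with 3 to 60 N. Pads are 15 mm wide; open, the fingers measure 128 mm over their backs; the gripper's body (75 mm by 188 mm) begins 65 mm behind the grasp point.
Start: joints at [-1.361, 0.13, 1.488, -0, 1.523, -0.085], TCP at [0.174, -0.574, 0.219] pointing down, gripper open.
Joint ranges: [-2.96, 2.96], [-0.89, 2.26], [0.02, 2.5], [-1.34, 4.48], [0, 2.73], [-2.66, 2.66]. Speed limits (rad/s): [2.39, 2.39, 2.79, 3.14, 3.14, 3.14].

## Interface

Orientations are given as a rotation vector (axis times angle).
In Python, from plant import robot, eyes gives the robot as it stands. The module is installed in compiled form; this text tells all that it offers.
- The arm moves only by the tool apply_moves, never from a script. Its argument "steps" is one flat list of numbers, 7 for each row, row after row: the shift along the tool's x, y, z in units of 30 mm (1.0 is 30 mm), then the turn, a rotation vector about the tool's x, y, z in units of 6 degrees (1.0 is 6 degrees), then the opening in per cent of the stroke, from 0 (shut) to 100 (fully open). In form: [dx, dy, dz, ax, ay, az, fingers, dx, dy, dz, ax, ay, az, fingers, ...]. A call has 1 to 12 rows; each row shifts and turns the commanded pose from where the row before left it, along the tool's axes as they then stand; what a row does not reach is not made up. A row lasts 1/12 s, in which the tool goes at most 41.7 mm and 7.16 degrees, less where a joint would pass 70% of its speed; a pose out of reach is approached as far as the arm can. A call is refused whole if a number of a shift passes 1 or a number of a turn 1, either way. A call with a gripper value outside its range is refused whole. The fingers move at their own pace and stop on an object; "grip_force" is the grip in N (left out, the last holds). Time passes only in rows, so rows that do not move let the fingers close. It gives the time, the measured TCP pose, the force, the opening and the grip force at its end, in the units of the state.
- robot.read_state(): the state, without advancing time (a new reading comes with each control period).
- eyes.read_camera(name): name is "scene" or "top"; returns the picture (400x640x3 uint8, red, green, blue); there is no depth.
- eyes.calibration(name): a dict with "K" (3x3 intrinsics, pixels), "R" (3x3) and "t" (3): a world point X has camera coordinates R X + t. Camera axes: x right, y down, z forward; pixel columns grow to the right and rows downward; lengths in m; the calibration is good to about 2 mm. A picture is of the moment at which its call begins. calibration takes no time and is no camera call.
- robot.close_job(): hands the job in; it is judged then, once.
Trained networks look in the newest picture that a camera, given by its name, has taken for a name from the list of things; names that differ only in an ending like _2 or _b are one class to them, and where a whole thing is asked for, a point or a joint stands for the part that bears it (a point fixed in the world has none). Each returns a list of dicts, best first, with "conf" (0 to 1); they miss things now and then, are a little off and sometimes report something else, mostly with a low value. They report only what shows in the picture. A call takes as long as a camera call.
- eyes.search_frame(camera, thing): "rect" ([left, top, width, height] in pixels, round what is visible of it).
- eyes.place_of(camera, thing): "xy" ([column, row] in pixels: a listed point, or the origin of a listed thing).
The state is a dict: "t": time; "q": joint angles; "dq": joint speeds; "joint_torque": joint torques, N m; "tool_pos": TCP position; "orientation": TCP orientation; "force": force on the tool from outside, world axes, zero at the start; "wrist_torque": the same for the moment, N m; "opening": finger opening in m; "gripper_force": force on a finger pad.
Only numpy, scipy, OpenCV 4.12 (cv2) and the standard library are available. Lean on these libraries where they do the work, as an engineer would, in place of code of your own. Each camera call takes 0.05 s, during which the arm holds its last target. There are 200 camera calls.

## Task

At the radio stall, push the orange-headed hinge pin from its wooden stand down through the fork and lug holes at the top of the cage gate's hinge until its flange sits fully home. Then squeeze the red catch fully shut, after it the yellow catch, take the gate by its black post and swing it past its detent until it stands wide open, about square to the cage front. Finish while still holding the gate wide open (it springs back if let go), with the pin left seated, both catches left squeezed, and everything else on the table left in its place.

Things in the scene. Friction and masses are not known exactly. Their poses are not given: they have to be found in the camera images.
- cage: Dark steel transport cage, fixed to the table, 250 wide (y), 220 deep (x), 130 high, with a radio inside. Origin on the table under the middle of the closed gate; its own +x points into the cage, its front (-x) faces the robot, z up. A 65 mm deep plate along the front of its top (upper face at z 130) carries the two catches. Its yaw differs each time.
- pin_hole (a point): Centre of the mouth of the hinge pin hole, on the top face of the upper fork plate, 134 mm above the table; at (0, 110, 134) mm in the cage frame. It lies on the vertical hinge axis. Steel fork plates at heights 100-110 and 124-134, the gate's lug between at 112-122; holes aligned, 13 mm in diameter, 2 mm chamfers, free space below.
- pin: Loose headed hinge pin, 85 mm long, about 50 g, upright. Origin at its lower tip, z up along the pin. Shank 10 mm diameter from z 0 to 40 with a chamfered tip; steel flange 20 mm diameter from z 40 to 45; orange grip 16 mm diameter from z 45 to 85. It starts standing in the wooden stand with the flange on the stand's top, tip 5 mm above the table.
- pin_seat (a point): Point of the pin on its axis at the underside of the flange (z 40 of the pin). Seated: it lies on pin_hole.
- pin_stand: Fixed pale wooden block 60 x 60 x 45 mm with a 14 mm hole through its middle that holds the pin at first. Origin under its centre. Stands either left or right of the robot's middle.
- red_base: Red catch. Origin: centre of its base, on the cage's top plate (130 mm above the table); axes parallel to the cage's. Two upright red pads on a 6 mm base, each 24 mm long (x), 10 thick (y), rising to 45 mm. The fixed pad spans y +13 to +23, the sliding pad -23 to -13 at first (46 mm over both). Squeezed, the -y pad has slid 12 mm to the fixed one (34 mm over both, centred at y +6).
- yellow_base: Yellow catch, the same as the red one in size, frame and action. The catches sit 25 mm behind the closed gate's line, 55 mm to the right (-y) and 30 mm to the left of the cage's middle; which colour is where differs.
- catch_red (a joint): Travel of the red sliding pad (m): 0 latched, 0.012 fully squeezed; released from 0.009. May start up to 0.002. Needs about 6 N and stays where it is left. Its steel bolt reaches forward over the gate's top and blocks the gate until the catch is squeezed.
- catch_yellow (a joint): The same for the yellow catch.
- gate (a joint): Angle of the blue barred gate (rad) about its vertical hinge axis through pin_hole: 0 closed, growing clockwise seen from above as the free end (-y end, 217 mm away) swings out towards the robot; stop at 1.65. A spring closes it (3 N at the handle when wide); a detent bump at 0.55 takes about 7 N at the handle. Wide open is beyond 1.22. Its bars reach from 18 to 130 mm above the table, its keepers to 147.
- gate_handle (a point): Grip point of the gate's handle: an upright round black post, 18 mm in diameter, standing free from 126 to 190 mm above the table; the point is on its axis at 163 mm. Closed, it is 45 mm in front of the gate; it is 166 mm from the hinge axis. The post may turn between the fingers.
- meter: Bystander: green metal meter box 100 x 75 x 50 mm. Origin under its centre. It stands opposite the pin stand.
- tape: Bystander: yellow tape roll lying flat, 90 mm across, 24 high. Origin under its centre.
- mug: Bystander: blue mug, 80 mm across, 90 high. Origin under its centre.
- driver: Bystander: screwdriver lying on the table near the robot. Origin near its middle.
- jar: Bystander: glass screw jar, 60 mm across, 70 high. Origin under its centre.
- key: Bystander: telegraph key on a wooden base 110 x 70 mm, 45 high. Origin under its centre.
- cleaner: Bystander: white bottle with red cap, 56 mm across, 170 high. Origin under its centre.

How it is judged:
By the outcome, as a careful person would: the job done as asked, in the order asked, and still so for the second after the job is handed in, while the arm keeps its last pose, push and grip.
It also fails if it takes over 64 s, if anything falls off the work surface, if the arm or the gripper's body presses on something with over 40 N, if the wrist force passes 120 N, or if a joint passes its speed limit or range.

## Working session

There is one attempt and no reset: what is moved stays moved. The work goes in short steps, Python scripts to look and compute and a tool call to move; the robot and the scene stay as the last step left them, time stands still between calls to the robot, and variables do not carry over. Pictures are saved under pics/ and viewed, at most 12 in all, crops included, and the job is handed in when it is done.

Besides the shell and the picture viewer there is one more tool, called by a JSON object that holds its "api" and its "payload". apply_moves: Moves the arm, as the interface text tells. Its arguments: {"type":"object","properties":{"steps":{"type":"array"},"grip_force":{"type":"number"}},"required":["steps"]}

```bash
mkdir -p pics; cat > h.py <<'E'
import numpy as np,cv2
from plant import robot,eyes
from scipy.spatial.transform import Rotation as Ro
def ray(cam,px,z):
    c=eyes.calibration(cam);K,R,t=map(np.array,(c["K"],c["R"],c["t"]))
    d=R.T@np.linalg.solve(K,[px[0],px[1],1.]);o=-R.T@t
    return o+d*(z-o[2])/d[2]
def proj(cam,X):
    c=eyes.calibration(cam);K,R,t=map(np.array,(c["K"],c["R"],c["t"]))
    p=K@(R@np.array(X)+t);return p[:2]/p[2]
def snap(cam,name):
    im=eyes.read_camera(cam);cv2.imwrite(f"pics/{name}.png",im[:,:,::-1]);return im
E
python3 - <<'E'
from h import *
for c in("scene","top"):
    snap(c,c+"0");k=eyes.calibration(c);print(c,np.round(-np.array(k["R"]).T@k["t"],3))
    for n,z in(("pin_hole",.134),("pin_seat",.045),("pin",.005),("red_base",.13),("yellow_base",.13),("gate_handle",.163),("cage",0),("pin_stand",0),("meter",0),("cleaner",0),("mug",0)):
        for r in eyes.place_of(c,n)[:2]: print(n,np.round(r["conf"],2),np.round(r["xy"],1),np.round(ray(c,r["xy"],z),4))
s=robot.read_state();print(s,robot.grip_point_offset)
E
```

```text
scene [1.414 0.056 0.92 ]
pin_hole 0.95 [327.8 228.8] [0.6454 0.0309 0.134 ]
pin_seat 0.4 [419.6 209.7] [0.4444 0.32   0.045 ]
pin_seat 0.33 [412.7 220. ] [0.4949 0.2928 0.045 ]
pin 0.53 [414.7 215. ] [0.428  0.3127 0.005 ]
red_base 0.8 [268.4 232.3] [ 0.6699 -0.1302  0.13  ]
yellow_base 0.92 [296.  232.3] [ 0.6629 -0.0551  0.13  ]
yellow_base 0.53 [273.5 206.2] [ 0.564  -0.1338  0.13  ]
gate_handle 0.81 [271.8 208.6] [ 0.6098 -0.129   0.163 ]
gate_handle 0.5 [328.8 227.1] [0.6672 0.0341 0.163 ]
cage 0.75 [290.5 255.5] [ 0.6364 -0.0781  0.    ]
pin_stand 0.96 [412.2 218.3] [0.4396 0.3041 0.    ]
meter 0.66 [215.5 213.3] [ 0.4773 -0.3516  0.    ]
meter 0.54 [166.9 199.2] [ 0.4237 -0.5376  0.    ]
cleaner 0.68 [477.7 255.2] [0.5837 0.4878 0.    ]
mug 0.96 [169.9 243.4] [ 0.6221 -0.4535  0.    ]
top [ 0.382 -0.027  1.404]
pin_hole 0.83 [292.9 141. ] [0.6452 0.0377 0.134 ]
pin_seat 0.63 [203.4 209.2] [0.4462 0.3107 0.045 ]
pin 0.36 [202.6 208.8] [0.4493 0.3232 0.005 ]
red_base 0.85 [349.2 134.1] [ 0.6699 -0.1253  0.13  ]
yellow_base 0.66 [320.8 134. ] [ 0.6684 -0.0427  0.13  ]
yellow_bas
[... 489 characters left out ...]
52 -0.4614  0.    ]
{'t': 1.2, 'q': array([-1.36139510e+00,  1.30387447e-01,  1.48821880e+00, -3.71513344e-05,
        1.52301314e+00, -8.53650792e-02]), 'dq': array([-0.00078403, -0.00031134,  0.00055829, -0.00017488, -0.00214892,
        0.00043084]), 'joint_torque': array([-1.04865565e-03, -5.59766614e+01, -4.92053640e+01,  7.64448638e-02,
        2.26587080e-02, -3.91686982e-06]), 'tool_pos': array([ 0.17433578, -0.57410441,  0.21863239]), 'orientation': array([-3.10750933e+00, -4.61342562e-01,  6.07808404e-05]), 'force': array([0.37997318, 1.2351806 , 0.30413753]), 'wrist_torque': array([-0.00783628,  0.06044123,  0.00383322]), 'gripper_force': 0.0, 'opening': 0.0926378856609748} 0.0188
```

```bash
python3 - <<'E'
import cv2,numpy as np
a=cv2.imread("pics/top0.png");b=cv2.imread("pics/scene0.png")
cv2.imwrite("pics/t1.png",cv2.resize(a[100:250,180:380],None,fx=4,fy=4,interpolation=cv2.INTER_CUBIC))
cv2.imwrite("pics/s1.png",cv2.resize(b[170:320,240:440],None,fx=4,fy=4,interpolation=cv2.INTER_CUBIC))
E
```

```text
(no output)
```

View pics/t1.png

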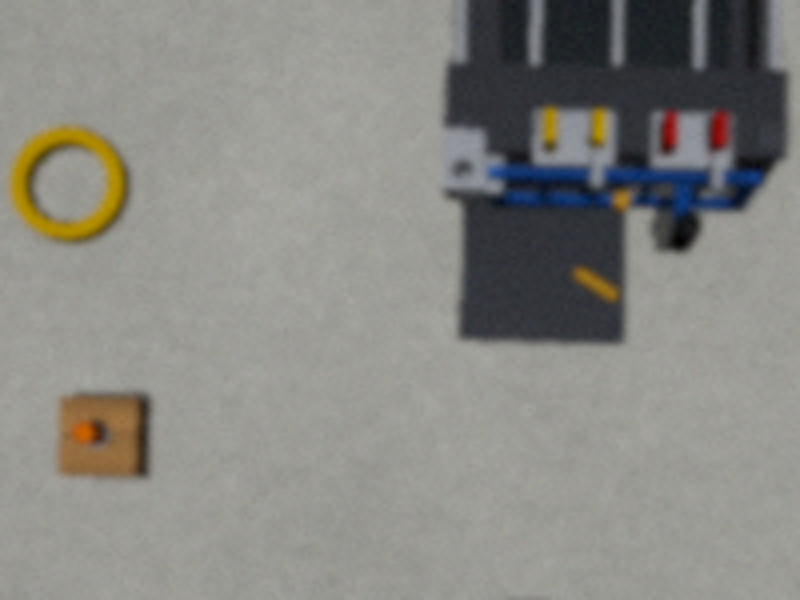

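View pics/s1.png

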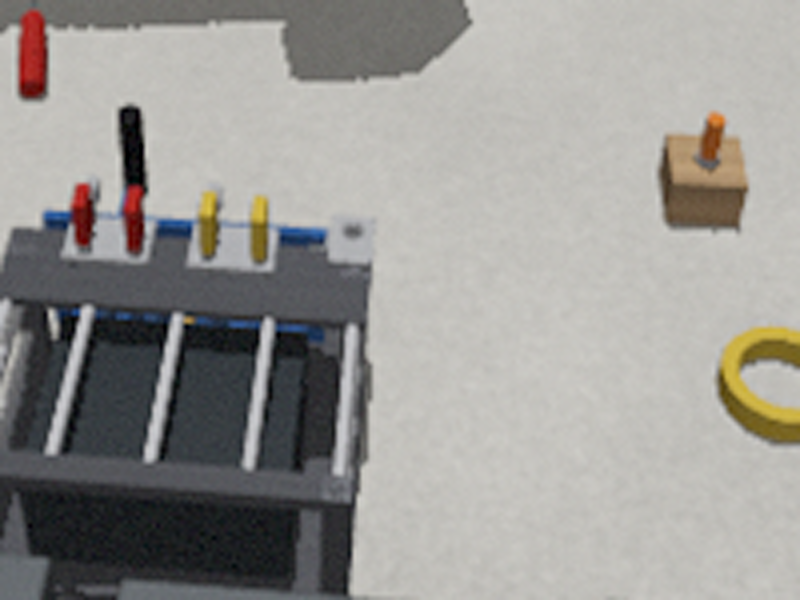

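View pics/scene0.png

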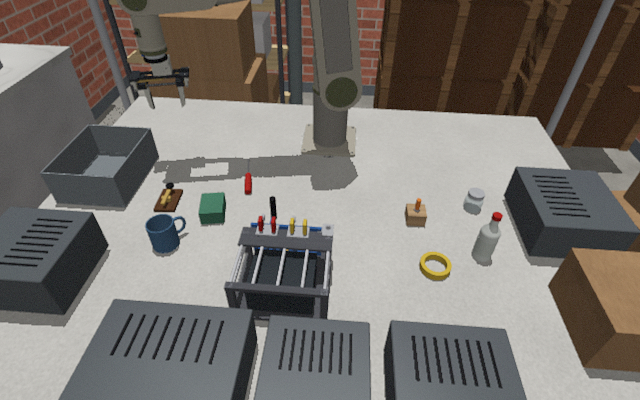

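```bash
cat > fit.py <<'E'
from h import *
from scipy.optimize import least_squares
def hullc(cam,P):
    p=np.array([proj(cam,x) for x in P],np.float32);h=cv2.convexHull((p*16).astype(np.float32))
    m=cv2.moments(h);return np.array([m["m10"],m["m01"]])/m["m00"]/16
def box(x,y,z): return np.array([[a,b,c] for a in x for b in y for c in z])
def cyl(c,r,z): 
    a=np.linspace(0,2*np.pi,24,endpoint=False)
    return np.array([[c[0]+r*np.cos(t),c[1]+r*np.sin(t),q] for t in a for q in z])
def cage(P,p):
    c,s=np.cos(p[2]),np.sin(p[2]);P=np.array(P);return np.c_[p[0]+c*P[:,0]-s*P[:,1],p[1]+s*P[:,0]+c*P[:,1],P[:,2]]
def blobs(im,col,win):
    x0,y0,x1,y1=win;h=cv2.cvtColor(im,cv2.COLOR_RGB2HSV)[y0:y1,x0:x1].astype(int);H,S,V=h[...,0],h[...,1],h[...,2]
    m={"red":((H<6)|(H>172))&(S>140),"yel":(H>18)&(H<32)&(S>140),"org":(H>5)&(H<16)&(S>190)}[col]&(V>70)
    n,l,st,ce=cv2.connectedComponentsWithStats(m.astype(np.uint8))
    return [(ce[i]+[x0,y0],st[i,4]) for i in range(1,n) if st[i,4]>5]
E
python3 - <<'E'
from fit import *
I={c:cv2.imread(f"pics/{c}0.png")[:,:,::-1].copy() for c in("top","scene")}
W={"top":(305,120,370,145),"scene":(252,210,312,240)}
for c in I:
    for k in("red","yel"): print(c,k,[(np.round(a,2),n) for a,n in blobs(I[c],k,W[c])])
print("org",[(np.round(a,2),n) for c,w in(("top",(190,195,220,225)),("scene",(400,190,430,235))) for a,n in blobs(I[c],"org",w)])
g=cv2.cvtColor(I["top"],cv2.COLOR_RGB2GRAY);print(g[136:147,289:303])
g=cv2.cvtColor(I["scene"],cv2.COLOR_RGB2GRAY);print(g[222:234,320:336])
E
```

```text
top red [(array([347.04, 132.12]), np.int32(24)), (array([359.45, 131.91]), np.int32(33))]
top yel [(array([317.  , 130.88]), np.int32(26)), (array([329.04, 131.15]), np.int32(26))]
scene red [(array([260.1 , 223.17]), np.int32(52)), (array([273.12, 223.53]), np.int32(58))]
scene yel [(array([291.83, 224.93]), np.int32(46)), (array([304.43, 226.49]), np.int32(49))]
org [(array([200.97, 207.72]), np.int32(29)), (array([417.79, 204.  ]), np.int32(29))]
[[157 153 151 150 152 147 150 149 149 150 147 128  98  64]
 [152 153 150 149 150 151 151 146 146 147 140 127  94  70]
 [155 149 151 149 149 146 142 145 144 148 144 133 110  92]
 [154 153 149 146 143 133 129 131 137 144 143 138 127 119]
 [157 152 147 143 126 111 100 102 117 136 142 135 133 130]
 [155 155 144 136 112  89  75  79  99 124 143 137 130 119]
 [159 156 146 129 107  85  80  87  98 126 138 138 125 105]
 [155 155 147 136 113  95 103 112 119 134 144 138 124  97]
 [159 156 147 139 133 120 123 131 135 141 145 145 128 106]
 [155 152 152 147 142 136 138 137 141 148 147 148 133 128]
 [150 147 138 136 135 133 131 130 133 136 136 132 135 137]]
[[192 194 196 196 195 193 193 195 194 195 193 194 194 193 194 191]
 [192 196 194 190 188 187 187 190 189 193 191 194 195 194 194 193]
 [194 193 188 179 181 179 180 180 182 182 184 187 187 181 189 194]
 [197 197 190 184 179 176 170 166 170 165 173 179 176 171 187 193]
 [182 183 185 181 182 168 147 132 140 131 157 177 178 182 190 195]
 [128 142 170 179 179 159 119  97  95 108 138 169 178 175 190 196]
 [ 84 119 167 179 180 164 122 103 102 101 139 172 177 178 189 196]
 [ 57 119 171 183 179 177 158 138 136 148 166 175 176 189 194 191]
 [ 48 134 172 180 178 179 175 174 169 177 181 178 178 186 193 193]
 [102 136 173 180 180 177 178 179 179 178 180 178 177 187 194 192]
 [118 117 165 180 179 177 176 177 177 178 179 176 178 180 194 197]
 [ 87  91 166 183 180 180 177 178 177 178 177 178 179 179 192 197]]
```

```bash
cat > cagefit.py <<'E'
from fit import *
O={"top":dict(h=(295.2,141.4),r=((359.45,131.91),(347.04,132.12)),y=((329.04,131.15),(317.0,130.88)),p=(200.97,207.72)),
"scene":dict(h=(327.6,227.5),r=((260.1,223.17),(273.12,223.53)),y=((291.83,224.93),(304.43,226.49)),p=(417.79,204.0))}
def pred(cam,p,dr,dy):
    r=[proj(cam,cage([[0,.11,.134]],p)[0])]
    for y0,d in((-.055,dr),(.03,dy)):
        r+=[hullc(cam,cage(box((.013,.037),(y0-.023+d,y0-.013+d),(.136,.175)),p)),hullc(cam,cage(box((.013,.037),(y0+.013,y0+.023),(.136,.175)),p))]
    return np.array(r)
def res(v,cams=("top","scene")):
    out=[]
    for c in cams:
        o=O[c];ob=np.array([o["h"],*o["r"],*o["y"]]);out.append(pred(c,v[:3],v[3],v[4])-ob)
    return np.concatenate(out).ravel()
if __name__=="__main__":
    for cams in(("top",),("scene",),("top","scene")):
        f=least_squares(lambda v:np.r_[res(v,cams),(v[3:]-.001)*1000],[.64,-.07,0,.001,.001],x_scale=[.1,.1,.1,.01,.01],diff_step=1e-4)
        v=f.x;print(cams,np.round(v,4),"hole",np.round(cage([[0,.11,.134]],v)[0],4));print(np.round(f.fun,1))
        g=least_squares(lambda q:np.concatenate([hullc(c,cyl(q,.008,(.05,.09)))-O[c]["p"] for c in cams]),[.445,.312],diff_step=1e-4);print("pin",np.round(g.x,4),np.round(g.fun,2))
E
python3 cagefit.py
```

```text
('top',) [ 0.6454 -0.0795  0.004   0.0009  0.0011] hole [0.645  0.0305 0.134 ]
[ 0.2 -0.3 -0.3  0.1 -0.2 -0.4  0.2  0.3  0.   0.3 -0.1  0.1]
pin [0.4492 0.3118] [-0.  0.]Traceback (most recent call last):
  File "cagefit.py", line 16, in <module>
    f=least_squares(lambda v:np.r_[res(v,cams),(v[3:]-.001)*1000],[.64,-.07,0,.001,.001],x_scale=[.1,.1,.1,.01,.01],diff_step=1e-4)
    return func(*args, **kwargs)
    result = trf(vector_fun.fun, vector_fun.jac, x0, f0, J0, lb, ub, ftol, xtol,
                 gtol, max_nfev, x_scale, loss_function, tr_solver,
                 tr_options.copy(), verbose, callback=callback_wrapped)
    return trf_no_bounds(
        fun, jac, x0, f0, J0, ftol, xtol, gtol, max_nfev, x_scale,
        loss_function, tr_solver, tr_options, verbose, callback=callback)
    f_new = fun(x_new)
    self._update_fun()
    ~~~~~~~~~~~~~~~~^^
    self.f = self.fun_wrapped(xp_copy(self.x))
             ~~~~~~~~~~~~~~~~^^^^^^^^^^^^^^^^^
    return np.atleast_1d(self.fun(x))
                         ~~~~~~~~^^^
    return self.f(x, *self.args, **self.kwargs)
           ~~~
[... 404 characters left out ...]
                                    ~~~~^^^^^^^^^^^^^^^^^^^
  File "cagefit.py", line 7, in pred
    r+=[hullc(cam,cage(box((.013,.037),(y0-.023+d,y0-.013+d),(.136,.175)),p)),hullc(cam,cage(box((.013,.037),(y0+.013,y0+.023),(.136,.175)),p))]
                                                                              ~~~~~^^^^^^^^^^^^^^^^^^^^^^^^^^^^^^^^^^^^^^^^^^^^^^^^^^^^^^^^^^^^
  File "fit.py", line 4, in hullc
    p=np.array([proj(cam,x) for x in P],np.float32);h=cv2.convexHull((p*16).astype(np.float32))
                ~~~~^^^^^^^
  File "h.py", line 9, in proj
    c=eyes.calibration(cam);K,R,t=map(np.array,(c["K"],c["R"],c["t"]))
ValueError: time passes only in moves, steps and waits
```

```bash
sed -i 's/^from scipy.spatial.*/&\nimport functools\n@functools.cache\ndef cal(c):\n    k=eyes.calibration(c);return tuple(np.array(k[i]) for i in("K","R","t"))/; s/c=eyes.calibration(cam);K,R,t=.*$/K,R,t=cal(cam)/' h.py; sed -i 's/K,R,t=cal(cam)$/K,R,t=cal(cam)/' h.py; python3 cagefit.py; python3 -c "
from h import *
print(robot.read_state()['t'])"
```

```text
('top',) [ 0.6454 -0.0795  0.004   0.0009  0.0011] hole [0.645  0.0305 0.134 ]
[ 0.2 -0.3 -0.3  0.1 -0.2 -0.4  0.2  0.3  0.   0.3 -0.1  0.1]
pin [0.4492 0.3118] [-0.  0.]
('scene',) [ 0.6374 -0.0794 -0.0185  0.0009  0.0011] hole [0.6394 0.0306 0.134 ]
[ 0.2 -0.2  0.2 -0.3  0.   0.3 -0.3  0.4 -0.1 -0.1 -0.1  0.1]
pin [0.4457 0.3096] [-0. -0.]
('top', 'scene') [ 0.6424 -0.0793 -0.0049  0.0009  0.0013] hole [0.643  0.0307 0.134 ]
[ 0.1  0.4 -0.3  1.3 -0.2  0.8  0.1  1.3  0.   1.2  0.2  0.7 -0.1  1.2
 -0.2  1.8 -0.4  1.7 -0.1  1.  -0.1  0.3]
pin [0.4481 0.3105] [0.39 0.39 0.39 0.53]
1.2
```

{"api": "apply_moves", "payload": {"steps": [0,0,0,0,0,0.956,60,0,0,0,0,0,0.956,60,0,0,0,0,0,0.956,60,0.9,-0.95,0,0,0,0,60,0.9,-0.95,0,0,0,0,60,0.9,-0.95,0,0,0,0,60,0.9,-0.95,0,0,0,0,60,0.9,-0.95,0,0,0,0,60,0.9,-0.95,0,0,0,0,60,0.9,-0.95,0,0,0,0,60,0.9,-0.95,0,0,0,0,60,0.9,-0.95,0,0,0,0,60], "grip_force": 15}}

```text
t: 2.2
tool_pos: [0.4198, -0.3174, 0.2189]
orientation: [3.141, -0.009, 0.001]
force: [0.1, -0.5, 0.4]
opening: 0.0557
gripper_force: 0.0
```

{"api": "apply_moves", "payload": {"steps": [0.077,-1,0,0,0,0,60,0.077,-1,0,0,0,0,60,0.077,-1,0,0,0,0,60,0.077,-1,0,0,0,0,60,0.077,-1,0,0,0,0,60,0.077,-1,0,0,0,0,60,0.077,-1,0,0,0,0,60,0.077,-1,0,0,0,0,60,0.077,-1,0,0,0,0,60,0.077,-1,0,0,0,0,60,0.077,-1,0,0,0,0,60,0.077,-1,0,0,0,0,60]}}

```text
t: 3.2
tool_pos: [0.4484, 0.0424, 0.2189]
orientation: [3.142, -0.009, 0.001]
force: [1.3, -0.4, -1.0]
opening: 0.0555
gripper_force: 0.0
```

{"api": "apply_moves", "payload": {"steps": [0,-1,0.2,0,0,0,60,0,-1,0.2,0,0,0,60,0,-1,0.2,0,0,0,60,0,-1,0.2,0,0,0,60,0,-1,0.2,0,0,0,60,0,-1,0.2,0,0,0,60,0,-1,0.2,0,0,0,60,0,-1,0.2,0,0,0,60,0,-0.95,0.2,0,0,0,60,0,0,0,0,0,0,60]}}

```text
t: 4.03
tool_pos: [0.4486, 0.3133, 0.1631]
orientation: [-3.141, 0.004, 0.003]
force: [0.2, -1.0, -0.7]
opening: 0.0558
gripper_force: 0.0
```

{"api": "apply_moves", "payload": {"steps": [0,0.05,0.7,0,0,0,60,0,0,0.7,0,0,0,60,0,0,0.7,0,0,0,60,0,0,0.7,0,0,0,60,0,0,0.6,0,0,0,60,0,0,0.24,0,0,0,60,0,0,0,0,0,0,10,0,0,0,0,0,0,0,0,0,0,0,0,0,0,0,0,0,0,0,0,0,0,0,0,0,0,0,0], "grip_force": 25}}

```text
t: 4.95
tool_pos: [0.4509, 0.3084, 0.0569]
orientation: [-3.14, 0.009, -0.003]
force: [0.2, 0.2, -0.5]
opening: 0.0272
gripper_force: 0.0
```

```bash
python3 - <<'E'
from fit import *
s=robot.read_state();print(s['tool_pos'],s['orientation'],s['opening'],s['force'],s['wrist_torque'])
a=snap("top","t2");b=snap("scene","s2")
cv2.imwrite("pics/s2c.png",cv2.resize(np.vstack([a[180:235,160:260],b[170:240,370:470]])[:,:,::-1],None,fx=4.8,fy=4.8,interpolation=cv2.INTER_CUBIC))
E
```

```text
[0.45091875 0.30838614 0.05691144] [-3.14038845  0.00870364 -0.00331085] 0.02721657691788772 [ 0.16799227  0.2484965  -0.54203936] [0.05999414 0.02337418 0.0067528 ]
```

View pics/s2c.png

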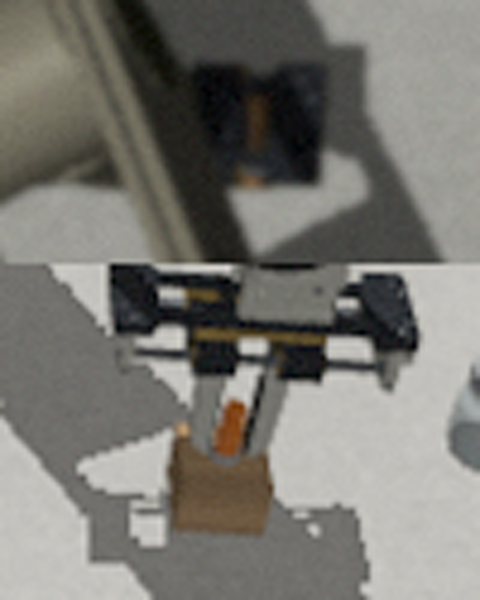

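{"api": "apply_moves", "payload": {"steps": [0,0,0,0,0,0,0,0,0,0,0,0,0,0,0,0,0,0,0,0,0], "grip_force": 8}}

```text
t: 5.3
tool_pos: [0.4504, 0.3081, 0.0561]
orientation: [-3.141, 0.009, -0.002]
force: [0.4, -1.2, 5.1]
opening: 0.0158
gripper_force: 8.0
```

{"api": "apply_moves", "payload": {"steps": [0,0,0,0,0,0,0,0,0,-0.3,0,0,0,0,0,0,-0.6,0,0,0,0,0,0,-0.8,0,0,0,0,0,0,-0.8,0,0,0,0,0,0,-0.8,0,0,0,0,0,0,-0.8,0,0,0,0,0,0,-0.8,0,0,0,0,0,0,-0.6,0,0,0,0,0,0,-0.3,0,0,0,0,0,0,0,0,0,0,0], "grip_force": 30}}

```text
t: 6.22
tool_pos: [0.451, 0.3084, 0.2322]
orientation: [-3.14, 0.009, -0.006]
force: [0.6, -0.3, 0.4]
opening: 0.0154
gripper_force: 30.0
```

```bash
python3 - <<'E'
from fit import *
s=robot.read_state();print(s['t'],s['tool_pos'],s['orientation'],s['opening'],s['force'],s['wrist_torque'],s['q'])
a=snap("top","t3");b=snap("scene","s3")
cv2.imwrite("pics/s3c.png",cv2.resize(np.vstack([a[150:235,160:260],b[110:220,370:470]])[:,:,::-1],None,fx=3,fy=3,interpolation=cv2.INTER_CUBIC))
E
```

```text
6.2167 [0.45098681 0.30843984 0.23219602] [-3.13960294  0.0086783  -0.00557278] 0.015407795598092073 [ 0.60488406 -0.34716818  0.3547879 ] [ 0.0182186  -0.03013974 -0.04354581] [ 5.06011649e-01 -2.43037553e-02  1.62377480e+00 -6.31503825e-06
  1.53806032e+00  2.08233644e+00]
```

View pics/s3c.png

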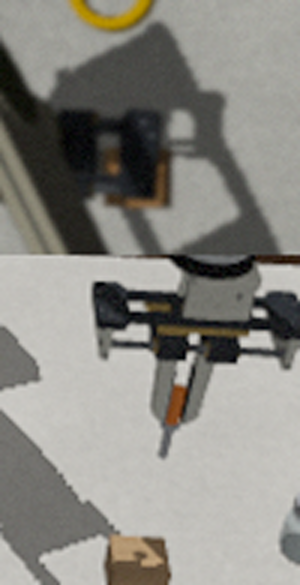

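{"api": "apply_moves", "payload": {"steps": [0.54,0.78,0,0,0,0,0,0.54,0.78,0,0,0,0,0,0.54,0.78,0,0,0,0,0,0.54,0.78,0,0,0,0,0,0.54,0.78,0,0,0,0,0,0.54,0.78,0,0,0,0,0,0.54,0.78,0,0,0,0,0,0.54,0.78,0,0,0,0,0,0.54,0.78,0,0,0,0,0,0.54,0.78,0,0,0,0,0,0.54,0.78,0.4,0,0,0,0,0.54,0.78,0.5,0,0,0,0]}}

```text
t: 7.32
tool_pos: [0.6433, 0.0247, 0.2012]
orientation: [-3.142, 0.009, 0.001]
force: [0.0, 0.1, -0.2]
opening: 0.0156
gripper_force: 30.0
```

{"api": "apply_moves", "payload": {"steps": [0,0,0,0,0,0,0,0,0,0,0,0,0,0,0,0,0,0,0,0,0]}}

```text
t: 7.57
tool_pos: [0.6417, 0.0263, 0.2005]
orientation: [-3.141, 0.009, 0.005]
force: [-0.3, 0.8, -0.1]
opening: 0.0154
gripper_force: 30.0
```

```bash
python3 - <<'E'
from fit import *
s=robot.read_state();print(s['t'],s['tool_pos'],s['orientation'],s['opening'],s['force'],s['wrist_torque'])
T=s['tool_pos']
a=snap("top","t4");b=snap("scene","s4")
print("top",proj("top",T-[0,0,.0515]),"scene tip",proj("scene",T-[0,0,.0515]),"seat",proj("scene",T-[0,0,.0115]),"hole pred scene",proj("scene",[.643,.0307,.134]))
cv2.imwrite("pics/s4c.png",np.hstack([cv2.resize(x[:,:,::-1],None,fx=6,fy=6,interpolation=cv2.INTER_CUBIC) for x in(a[100:175,260:325],b[175:250,295:360])]))
E
```

```text
7.5667 [0.64173867 0.0262571  0.20054331] [-3.14100768  0.00929049  0.00512127] 0.015448620220320848 [-0.34414526  0.77516259 -0.07089016] [ 0.07574678 -0.01047894 -0.00171878]
top [296.6236571  141.18976488] scene tip [326.33252586 223.8867255 ] seat [326.7293761  213.27581947] hole pred scene [327.76377759 228.1796086 ]
```

View pics/s4c.png

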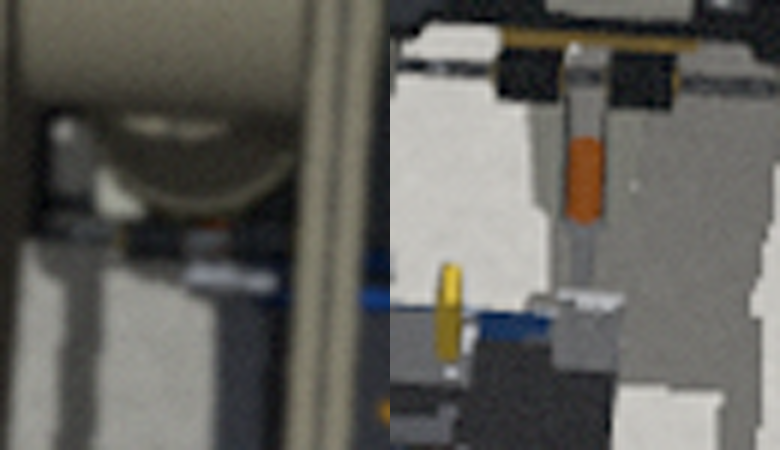

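```bash
cat > pinm.py <<'E'
from fit import *
def pinscene(im,T,win=(310,170,345,235)):
    bl=max(blobs(im,"org",win),key=lambda b:b[1]);c,n=bl
    x,y=np.round(c).astype(int)
    g=least_squares(lambda q:hullc("scene",cyl(q,.008,(T[2]-.0065,T[2]+.0335)))-c,T[:2],diff_step=1e-4)
    m=cv2.inRange(cv2.cvtColor(im,cv2.COLOR_RGB2HSV),(5,190,70),(16,255,255))[win[1]:win[3],win[0]:win[2]]
    r=np.where(m.any(1))[0]+win[1]
    P=lambda z:np.round(proj("scene",[*g.x,z]),1)
    print("blob",c,n,"rows",r.min(),r.max(),"pin est",np.round(g.x,4),"TCP",np.round(T,4),"proj top/bot",P(T[2]+.0335),P(T[2]-.0065))
    return g.x
E
python3 - <<'E'
from pinm import *
b=cv2.imread("pics/s4.png")[:,:,::-1].copy();pinscene(b,robot.read_state()['tool_pos'])
g=cv2.cvtColor(b,cv2.COLOR_RGB2GRAY);print(g[212:234,320:336])
print("hole z.134 ray",ray("scene",(327.6,227.5),.134))
E
```

```text
blob [327.18181818 204.61818182] 55 rows 198 211 pin est [0.6372 0.0264] TCP [0.6424 0.027  0.2024] proj top/bot [327.4 199. ] [327.  210.3]
[[202 154 112 108  98  98  96  93  97  99  96 105 116 113 115 115]
 [200 155 106 110 104  98 106 106  99 104 106 110 114 114 113 117]
 [200 150 111 117 111 103 102 104 100 107 115 113 116 111 116 118]
 [200 152 109 115 119  99  97 100  98 107 113 111 112 116 114 115]
 [200 153 111 112 114  97  97 101  96 105 109 112 112 113 115 114]
 [200 154 110 109 115 101 101 103  93 108 113 114 115 116 115 115]
 [199 151 107 109 116 102  99  99  91 111 114 113 112 115 111 114]
 [198 152 111 116 118 102 101  98  97 110 116 112 110 108 110 112]
 [198 151 108 112 117 101 101  99  92 113 119 111 113 115 114 114]
 [202 153 108 113 113 101 100  97 101 110 115 112 109 112 115 111]
 [203 154 109 112 111 103  99  97 102 112 109 110 112 116 114 112]
 [175 141 115 146 147 139 137 134 133 132 129 122 122 123 113 109]
 [104 106 119 155 158 149 169 176 170 166 168 165 162 151 120 109]
 [114 113 106 103  93  95 161 170 177 169 181 185 170 142 118 112]
 [121 130 134 111 100 102 130 139 145 134 150 163 125  99 106 113]
 [104 127 132 112 101  98  95 100  99 114 103  92 101  97 110 115]
 [ 33  61  91 102 101  93 101 105 105  98  92  98  99 100 114 112]
 [ 45  70  96 104 101  97 103 105 110  94  96  99 101 106 113 113]
 [ 58  84  99 106 101 100 100  99 102 102  98 101 103 109 110 111]
 [ 75  78  98 100 103 100  98 103  99 104 102  98 101 116 117 115]
 [ 61  64  97 106 103 101 102 106 100 100 103 100  98 118 118 114]
 [ 42  44  93 102 101  98 101 101 101 103 102 104 101 105 110 115]]
hole z.134 ray [0.64042528 0.03008423 0.134     ]
```

{"api": "apply_moves", "payload": {"steps": [0.085,-0.14,0,0,0,0,0,0,0,0.2,0,0,0,0,0,0,0.2,0,0,0,0,0,0,0,0,0,0,0,0,0,0,0,0,0,0]}}

```text
t: 8.08
tool_pos: [0.6447, 0.0305, 0.1895]
orientation: [-3.142, 0.008, 0.002]
force: [-0.0, 0.3, -0.4]
opening: 0.0152
gripper_force: 30.0
```

```bash
python3 - <<'E'
from pinm import *
s=robot.read_state();print(s['t'],s['tool_pos'],s['orientation'],s['force'],s['wrist_torque'])
b=snap("scene","s5");T=s['tool_pos'].copy();T[2]=.1904+.0011;p=pinscene(b,T)
print("tip",proj("scene",[*p,T[2]-.0515]))
g=cv2.cvtColor(b,cv2.COLOR_RGB2GRAY);print(g[214:234,320:336])
E
```

```text
8.0833 [0.64472139 0.0304934  0.18949026] [-3.14155944e+00  7.96772907e-03  2.48623094e-03] [-0.04138654  0.31434232 -0.38165222] [ 0.04160544 -0.02869564 -0.04841384]
blob [328.20689655 208.5       ] 58 rows 203 215 pin est [0.6402 0.0296] TCP [0.6447 0.0305 0.1915] proj top/bot [328.4 203. ] [328.  214.1]
tip [327.50400026 225.90355555]
[[192 180 140 112  97  68  75  83  85  85  77  60 107 116 118 114]
 [198 186 144 112  93  83  87  83  85  88  88  78 109 114 117 113]
 [200 152 107 111 108  98  99  96  96  98  95  91 110 117 112 122]
 [200 152 110 113 113 103 100 104 101  98 107 104 108 114 113 112]
 [198 151 103 110 113 113 101  99 102 103 105 109 111 115 111 109]
 [196 177 130 112 111 115 103  96 102  96 104 116 110 114 113 112]
 [197 202 156 108 114 113 100 101 101  94 107 113 112 112 117 118]
 [199 183 139 112 114 112 102  98 101 100 110 113 112 113 113 115]
 [200 153 104 108 111 111  97  97 100  98 106 112 114 114 110 111]
 [202 153 113 145 147 147 113  96  98  98 124 127 123 120 114 114]
 [176 137 117 155 159 151 119  93 100 109 159 162 160 145 121 112]
 [110 109 105 100 101 101  96  96  99 106 171 190 190 152 120 112]
 [116 131 129 109  99 106 103 102  99 120 150 161 162 128 107 114]
 [101 125 132 117 101  99  98 101  99 111 105  95  97 100 110 114]
 [ 41  59  93 104 102  93 100 112 110  98  91  99 102 102 113 113]
 [ 51  71  97 104 102 102 104 105 109  99  95  98  99 104 114 111]
 [ 62  81 101 102  99 104  98  97  97 106 102 101 102 111 113 112]
 [ 76  79  99 104 100 102  97  99 100 102 100 101  97 115 114 110]
 [ 61  60  94 104 102 104 100 102 100 101  99  97  98 117 118 115]
 [ 42  49  92 102 106 101 101 106  99 101 102 102  99 108 115 113]]
```

{"api": "apply_moves", "payload": {"steps": [0,-0.025,0.1,0,0,0,0,0,0,0.1,0,0,0,0,0,0,0.07,0,0,0,0,0,0,0.07,0,0,0,0,0,0,0,0,0,0,0]}}

```text
t: 8.55
tool_pos: [0.645, 0.0309, 0.1794]
orientation: [-3.142, 0.009, 0.002]
force: [-1.1, 0.2, 0.1]
opening: 0.0152
gripper_force: 30.0
```

{"api": "apply_moves", "payload": {"steps": [-0.015,0,0.15,0,0,0,0,0,0,0.15,0,0,0,0,0,0,0.15,0,0,0,0,0,0,0,0,0,0,0]}}

```text
t: 8.88
tool_pos: [0.6441, 0.0309, 0.1651]
orientation: [-3.141, 0.009, 0.003]
force: [-0.3, 0.2, -0.9]
opening: 0.0157
gripper_force: 30.0
```

{"api": "apply_moves", "payload": {"steps": [0,0,0.15,0,0,0,0,0,0,0.15,0,0,0,0,0,0,0.15,0,0,0,0,0,0,0.1,0,0,0,0,0,0,0,0,0,0,0]}}

```text
t: 9.3
tool_pos: [0.6443, 0.031, 0.149]
orientation: [-3.142, 0.009, 0.003]
force: [0.7, -1.1, -0.1]
opening: 0.0157
gripper_force: 30.0
```

{"api": "apply_moves", "payload": {"steps": [0,0,0.1,0,0,0,0,0,0,0.07,0,0,0,0,0,0,0.05,0,0,0,0,0,0,0,0,0,0,0]}}

```text
t: 9.63
tool_pos: [0.6453, 0.0309, 0.1451]
orientation: [3.142, -0.009, 0.002]
force: [-3.1, 0.1, 7.4]
opening: 0.0157
gripper_force: 30.0
```

{"api": "apply_moves", "payload": {"steps": [0,0,0.04,0,0,0,0,0,0,0.03,0,0,0,0,0,0,0,0,0,0,0]}}

```text
t: 9.88
tool_pos: [0.6455, 0.0309, 0.1451]
orientation: [3.141, -0.009, 0.003]
force: [-9.7, 0.4, 18.8]
opening: 0.0154
gripper_force: 30.0
```

```bash
python3 - <<'E'
from pinm import *
s=robot.read_state();print(s['t'],s['tool_pos'],s['force'])
b=snap("scene","s6")
T=np.array([.6445,.031,.1455]);pinscene(b,T)
cv2.imwrite("pics/s6c.png",cv2.resize(b[180:250,290:365][:,:,::-1],None,fx=7,fy=7,interpolation=cv2.INTER_CUBIC))
E
```

```text
9.8833 [0.64549497 0.0309326  0.14506769] [-9.72788852  0.3516457  18.8492276 ]
blob [328.         220.58823529] 51 rows 215 226 pin est [0.6389 0.0304] TCP [0.6445 0.031  0.1455] proj top/bot [328.2 215.4] [327.8 225.8]
```

View pics/s6c.png

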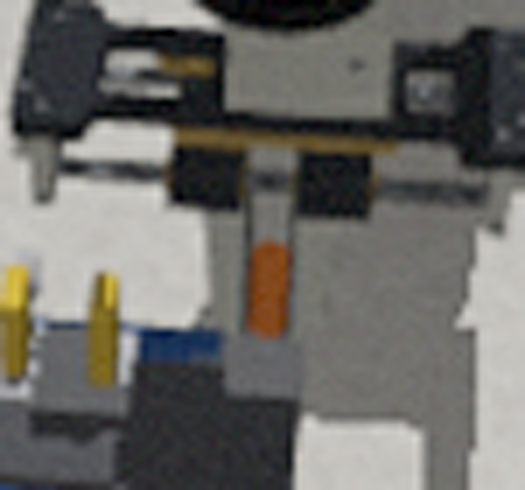

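{"api": "apply_moves", "payload": {"steps": [0,0,-0.06,0,0,0,0,0,0,0,0,0,0,35,0,0,0,0,0,0,35,0,0,0,0,0,0,35,0,0,0,0,0,0,35,0,0,-0.5,0,0,0,35,0,0,-0.8,0,0,0,35,0,0,-0.8,0,0,0,35,0,0,0,0,0,0,70,0,0,0,0,0,0,73]}}

```text
t: 10.77
tool_pos: [0.6462, 0.0309, 0.2083]
orientation: [3.141, -0.009, 0.006]
force: [-0.5, -0.7, 0.1]
opening: 0.0415
gripper_force: 0.0
```

```bash
python3 - <<'E'
from pinm import *
s=robot.read_state();print(s['t'],s['tool_pos'],s['force'],s['opening'])
b=snap("scene","s7")
T=np.array([.6445,.031,.1455]);pinscene(b,T)
cv2.imwrite("pics/s7c.png",cv2.resize(b[180:250,240:365][:,:,::-1],None,fx=6,fy=6,interpolation=cv2.INTER_CUBIC))
E
```

```text
10.7667 [0.64619747 0.03088354 0.20827817] [-0.51956791 -0.73979163  0.06598907] 0.04149095944982348
blob [328.14583333 220.52083333] 48 rows 215 226 pin est [0.6386 0.0307] TCP [0.6445 0.031  0.1455] proj top/bot [328.4 215.3] [327.9 225.8]
```

View pics/s7c.png

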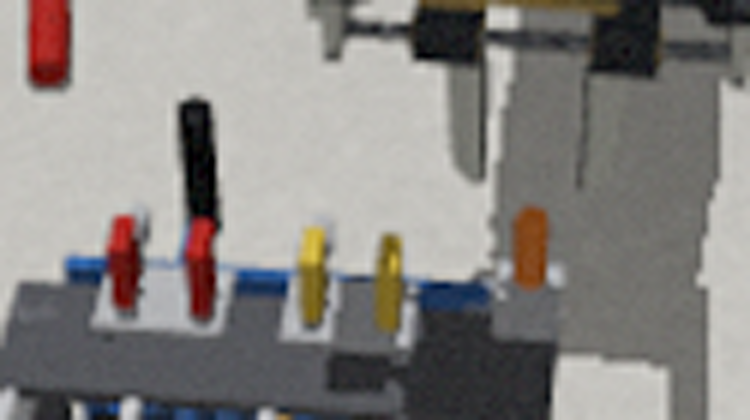

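{"api": "apply_moves", "payload": {"steps": [0.115,0.76,0,0,0,0,73,0.115,0.76,0,0,0,0,73,0.115,0.76,0,0,0,0,73,0.115,0.76,0,0,0,0,73,0.115,0.76,0,0,0,0,73,0.115,0.76,0,0,0,0,73,0.115,0.76,0,0,0,0,73,0,0,0.4,0,0,0,73,0,0,0.4,0,0,0,73,0,0,0,0,0,0,73], "grip_force": 25}}

```text
t: 11.65
tool_pos: [0.6657, -0.1277, 0.1766]
orientation: [-3.139, 0.009, 0.012]
force: [-0.5, -0.1, -0.9]
opening: 0.068
gripper_force: 0.0
```

```bash
python3 - <<'E'
from pinm import *
s=robot.read_state();print(s['t'],s['tool_pos'],s['force'],s['opening'])
a=snap("top","t8");b=snap("scene","s8")
cv2.imwrite("pics/s8c.png",np.hstack([cv2.resize(x[:,:,::-1],None,fx=5,fy=5,interpolation=cv2.INTER_CUBIC) for x in(a[110:180,310:380],b[180:250,240:320])]))
E
```

```text
11.65 [ 0.66565478 -0.12768495  0.17662307] [-0.48795308 -0.06697263 -0.90602005] 0.06796763208438872
```

View pics/s8c.png

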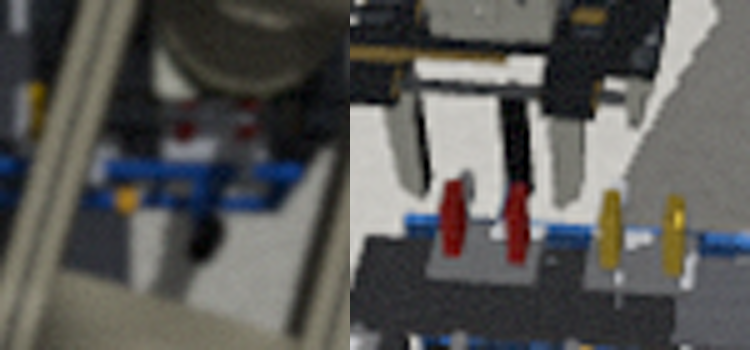

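{"api": "apply_moves", "payload": {"steps": [0,0,0.4,0,0,0,73,0,0,0.4,0,0,0,73,0,0,0.2,0,0,0,73,0,0,0,0,0,0,40,0,0,0,0,0,0,20,0,0,0,0,0,0,20,0,0,0,0,0,0,20,0,0,0,0,0,0,20,0,0,0,0,0,0,20,0,0,0,0,0,0,20]}}

```text
t: 12.58
tool_pos: [0.6683, -0.1279, 0.1526]
orientation: [-3.14, 0.008, -0.0]
force: [-0.3, 5.2, -1.4]
opening: 0.0333
gripper_force: 25.0
```

{"api": "apply_moves", "payload": {"steps": [0,0,0,0,0,0,20,0,0,0,0,0,0,73,0,0,0,0,0,0,73,0,0,0,0,0,0,73,0,0,0,0,0,0,73,0,0,0,0,0,0,73,0,0,-0.8,0,0,0,73,0,0,-0.8,0,0,0,73,0,-0.72,-0.2,0,0,0,73,0,-0.71,0,0,0,0,73,0,-0.7,0,0,0,0,73,0,-0.7,0,0,0,0,73]}}

```text
t: 13.58
tool_pos: [0.6689, -0.0434, 0.2069]
orientation: [3.141, -0.01, 0.001]
force: [-0.0, 0.2, -1.0]
opening: 0.068
gripper_force: 0.0
```

{"api": "apply_moves", "payload": {"steps": [0,0,0.4,0,0,0,73,0,0,0.4,0,0,0,73,0,0,0,0,0,0,73]}}

```text
t: 13.83
tool_pos: [0.6669, -0.0441, 0.1784]
orientation: [-3.141, 0.009, 0.008]
force: [0.1, 0.5, -0.8]
opening: 0.0675
gripper_force: 0.0
```

```bash
python3 - <<'E'
from pinm import *
s=robot.read_state();print(s['t'],s['tool_pos'],s['force'],s['opening'])
b=snap("scene","s9")
cv2.imwrite("pics/s9c.png",cv2.resize(b[180:250,240:350][:,:,::-1],None,fx=6,fy=6,interpolation=cv2.INTER_CUBIC))
E
```

```text
13.8333 [ 0.6669212  -0.04414002  0.1783888 ] [ 0.14095205  0.45176022 -0.75331243] 0.0674821291327426
```

View pics/s9c.png

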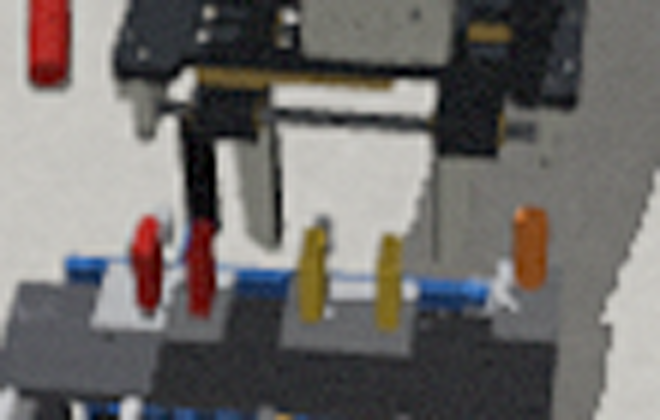

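{"api": "apply_moves", "payload": {"steps": [0,0,0.4,0,0,0,73,0,0,0.4,0,0,0,73,0,0,0.2,0,0,0,73,0,0,0,0,0,0,40,0,0,0,0,0,0,20,0,0,0,0,0,0,20,0,0,0,0,0,0,20,0,0,0,0,0,0,20,0,0,0,0,0,0,20,0,0,0,0,0,0,20,0,0,0,0,0,0,20]}}

```text
t: 14.8
tool_pos: [0.6689, -0.0429, 0.1528]
orientation: [-3.141, 0.007, -0.001]
force: [0.3, 5.0, -0.5]
opening: 0.0338
gripper_force: 25.0
```

{"api": "apply_moves", "payload": {"steps": [0,0,0,0,0,0,65,0,0,0,0,0,0,65,0,0,0,0,0,0,65,0,0,0,0,0,0,65,0,0,-0.7,0,0,0,65,0,0,-0.8,0,0,0,65,0,0,-0.7,0,0,0,65,-0.58,0.72,0,0,0,0,65,-0.58,0.72,0,0,0,0,65,-0.58,0.72,0,0,0,0,65,-0.58,0.71,0,0,0,0,65,0,0,0,0,0,0,65]}}

```text
t: 15.8
tool_pos: [0.5963, -0.1334, 0.2187]
orientation: [3.14, -0.014, -0.001]
force: [-0.8, -0.1, -0.2]
opening: 0.0603
gripper_force: 0.0
```

```bash
python3 - <<'E'
from pinm import *
s=robot.read_state();print(s['t'],s['tool_pos'],s['force'],s['opening'])
a=snap("top","t10");b=snap("scene","s10")
cv2.imwrite("pics/s10c.png",np.hstack([cv2.resize(x[:,:,::-1],None,fx=5,fy=5,interpolation=cv2.INTER_CUBIC) for x in(a[120:190,310:380],b[170:240,240:320])]))
E
```

```text
15.8 [ 0.596313   -0.13344831  0.2187198 ] [-0.81829041 -0.12561676 -0.22051191] 0.06030075675381841
```

View pics/s10c.png

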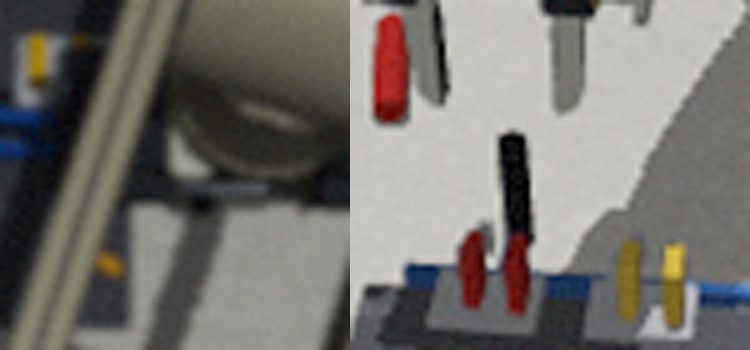

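```bash
python3 - <<'E'
from h import *
print(ray("scene",(272.4,197.3),.19),proj("scene",[.599,-.129,.19]))
E
```

```text
[ 0.59257314 -0.12848492  0.19      ] [271.82615517 198.80851758]
```

{"api": "apply_moves", "payload": {"steps": [0,-0.12,0.5,0,0,0,65,0,0,0.7,0,0,0,65,0,0,0.7,0,0,0,65,0,0,0.3,0,0,0,65,0,0,0,0,0,0,30,0,0,0,0,0,0,0,0,0,0,0,0,0,0,0,0,0,0,0,0,0,0,0,0,0,0,0,0,0,0,0,0,0,0,0], "grip_force": 30}}

```text
t: 16.73
tool_pos: [0.5992, -0.1262, 0.1535]
orientation: [3.141, -0.009, 0.003]
force: [-0.2, 0.5, 0.4]
opening: 0.0251
gripper_force: 0.0
```

{"api": "apply_moves", "payload": {"steps": [0,0,0,0,0,0,0,0,0,0,0,0,0,0,0,0,0,0,0,0,0,0,0,0,0,0,0,0]}}

```text
t: 17.07
tool_pos: [0.5987, -0.1287, 0.1533]
orientation: [3.138, -0.011, 0.001]
force: [-1.4, -9.7, 1.6]
opening: 0.0174
gripper_force: 30.0
```

```bash
python3 - <<'E'
import numpy as np
v=np.array([-.0455,-.1597]);th=np.r_[0,.04,.1,.17,.24,.31,.38,.45,.52,.59,.66,.73,.80,.87,.94,1.01,1.08,1.15,1.22,1.29,1.36,1.42,1.47]
P=np.array([[np.cos(t)*v[0]+np.sin(t)*v[1],-np.sin(t)*v[0]+np.cos(t)*v[1]] for t in th])
for t,d,p in zip(th[1:],np.diff(P,axis=0)/.03,P[1:]): print(t,np.round(d*[1,-1],2),np.round(p+[.645,.031],3))
E
```

```text
0.04 [-0.21 -0.06] [ 0.593 -0.127]
0.1 [-0.31 -0.11] [ 0.584 -0.123]
0.17 [-0.35 -0.16] [ 0.573 -0.119]
0.24 [-0.34 -0.18] [ 0.563 -0.113]
0.31 [-0.33 -0.2 ] [ 0.553 -0.107]
0.38 [-0.31 -0.23] [ 0.544 -0.1  ]
0.45 [-0.3  -0.25] [ 0.535 -0.093]
0.52 [-0.28 -0.27] [ 0.526 -0.085]
0.59 [-0.26 -0.29] [ 0.518 -0.076]
0.66 [-0.24 -0.3 ] [ 0.511 -0.067]
0.73 [-0.22 -0.32] [ 0.505 -0.058]
0.8 [-0.2  -0.33] [ 0.499 -0.048]
0.87 [-0.17 -0.35] [ 0.494 -0.037]
0.94 [-0.15 -0.36] [ 0.489 -0.026]
1.01 [-0.12 -0.37] [ 0.486 -0.015]
1.08 [-0.1  -0.38] [ 0.483 -0.004]
1.15 [-0.07 -0.38] [0.481 0.007]
1.22 [-0.04 -0.39] [0.479 0.019]
1.29 [-0.01 -0.39] [0.479 0.03 ]
1.36 [ 0.01 -0.39] [0.479 0.042]
1.42 [ 0.03 -0.33] [0.48  0.052]
1.47 [ 0.04 -0.27] [0.482 0.06 ]
```

{"api": "apply_moves", "payload": {"steps": [-0.21,-0.06,0,0,0,0,0,-0.31,-0.11,0,0,0,0,0,-0.35,-0.16,0,0,0,0,0,-0.34,-0.18,0,0,0,0,0,0,0,0,0,0,0,0], "grip_force": 45}}

```text
t: 17.48
tool_pos: [0.5606, -0.1135, 0.1533]
orientation: [3.136, -0.012, -0.002]
force: [-6.4, -14.4, 2.0]
opening: 0.0176
gripper_force: 45.0
```

{"api": "apply_moves", "payload": {"steps": [-0.36,-0.13,0,0,0,0,0,-0.32,-0.22,0,0,0,0,0,-0.3,-0.25,0,0,0,0,0,-0.28,-0.27,0,0,0,0,0,-0.26,-0.29,0,0,0,0,0,0,0,0,0,0,0,0]}}

```text
t: 17.98
tool_pos: [0.5141, -0.0778, 0.1532]
orientation: [3.137, -0.012, -0.007]
force: [-16.2, -11.6, 11.1]
opening: 0.0172
gripper_force: 45.0
```

{"api": "apply_moves", "payload": {"steps": [-0.3,-0.25,0,0,0,0,0,-0.28,-0.28,0,0,0,0,0,-0.23,-0.31,0,0,0,0,0,-0.17,-0.35,0,0,0,0,0,0,0,0,0,0,0,0]}}

```text
t: 18.4
tool_pos: [0.4864, -0.0391, 0.1532]
orientation: [3.14, -0.008, -0.002]
force: [-7.2, -7.3, 7.0]
opening: 0.0173
gripper_force: 45.0
```

{"api": "apply_moves", "payload": {"steps": [-0.18,-0.35,0,0,0,0,0,-0.14,-0.37,0,0,0,0,0,-0.12,-0.38,0,0,0,0,0,-0.07,-0.38,0,0,0,0,0,-0.04,-0.39,0,0,0,0,0,0,0,0,0,0,0,0]}}

```text
t: 18.9
tool_pos: [0.4698, 0.0181, 0.153]
orientation: [3.141, -0.007, -0.005]
force: [-11.8, -3.0, 10.7]
opening: 0.017
gripper_force: 45.0
```

{"api": "apply_moves", "payload": {"steps": [-0.08,-0.38,0,0,0,0,0,-0.02,-0.38,0,0,0,0,0,0.01,-0.36,0,0,0,0,0,0.03,-0.25,0,0,0,0,0,0,0,0,0,0,0,0,0,0,0,0,0,0,0]}}

```text
t: 19.4
tool_pos: [0.4695, 0.0584, 0.1529]
orientation: [3.141, -0.007, -0.001]
force: [-5.5, -2.4, 7.2]
opening: 0.017
gripper_force: 45.1
```

```bash
python3 - <<'E'
from pinm import *
s=robot.read_state();print(s['t'],s['tool_pos'],s['force'],s['wrist_torque'],s['opening'])
a=snap("top","t11");b=snap("scene","s11")
cv2.imwrite("pics/s11c.png",np.vstack([cv2.resize(x[:,:,::-1],None,fx=3,fy=3,interpolation=cv2.INTER_CUBIC) for x in(a[110:210,240:400],b[160:260,220:380])]))
E
```

```text
19.4 [0.46946125 0.05842817 0.15290568] [-5.46786429 -2.42854179  7.20295195] [-0.61013855  0.8177864  -0.08716957] 0.017011243908508857
```

View pics/s11c.png

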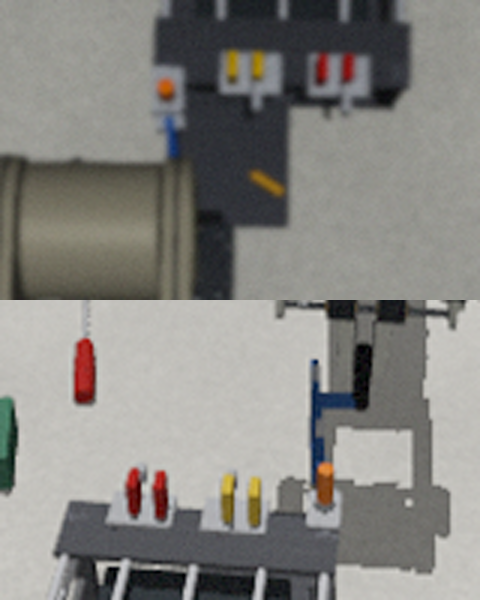

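```bash
python3 - <<'E'
from pinm import *
b=cv2.imread("pics/s11.png")[:,:,::-1].copy();pinscene(b,np.array([.6445,.031,.1455]))
for k in("red","yel"): print(k,[(np.round(a,1),n) for a,n in blobs(b,k,(252,210,312,240))])
print([ (n,np.round(ray(c,r[0]["xy"],0)[:2],3)) for c in("scene",) for n in("mug","cleaner","meter","tape","jar") if (r:=eyes.place_of(c,n))])
E
```

```text
blob [328.06976744 221.51162791] 43 rows 215 227 pin est [0.6425 0.0308] TCP [0.6445 0.031  0.1455] proj top/bot [328.3 216.3] [327.9 226.8]
red [(array([264.1, 223.3]), np.int32(48)), (array([273. , 224.3]), np.int32(49))]
yel [(array([295.7, 225.5]), np.int32(49)), (array([304.4, 226.6]), np.int32(51))]
[('mug', array([ 0.618, -0.457])), ('cleaner', array([0.583, 0.493])), ('meter', array([ 0.481, -0.354])), ('tape', array([0.65 , 0.339])), ('jar', array([0.359, 0.512]))]
```

```bash
python3 -c "
from plant import robot
print(robot.close_job())"
```

```text
the job is handed in; nothing more can be done
None
```

I handed the job in at about 20 s on the robot clock. The last pictures and readings show the pin seated, the red then the yellow catch squeezed shut, and the gate held open by its black post at about 83°. I saw nothing else out of place, but I only rechecked the mug, cleaner, meter, tape and jar, and the hand-in call gave no verdict.

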